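Slide a battery cell under the spring flap of a test nest

TASK

Press the long steel bar of the test nest down with one fingertip so that its spring flap stands open, and while it is held clear, push the battery cell lying in the lane along with the other fingertip until it is fully home against the end stops. Then let go of the bar so that the flap comes down on the cell, and leave everything untouched. Only press and push: do not lift or carry the cell, keep the flap off it until it is home, and leave the other things on the bench where they are.

Things in the scene. Friction and masses are not known exactly. Their poses are not given: they have to be found in the camera images.
- nest: test nest, fixed, elsewhere and turned each time: grey base plate 290 x 265 x 12 mm. Origin on the bench under the lane's centre line at the flap's front edge; x along the lane, the way the cell is pushed (away from the robot), y left, z up. Lane floor z = 12 mm. Rails: inner faces y = -33 and +33 mm, 5 mm thick, tops z = 28, from x = -200 to +55
- lane_end (a point): point on the lane floor, on its centre line, in the plane of the faces of the two black end stops: x = +55, y = 0, z = 12 mm of the nest
- hinge (a point): front end of the flap's hinge axis, which runs along the nest's x at y = -48, z = 33 mm (this point: x = 0). Two hinge posts 14 mm wide, tops at z = 41 mm, at x = -9 and +59 mm. The flap is a steel plate over the lane from x = 0 to +50 mm; held open, its far (left) edge reaches z = 80 mm at most
- pad (a point): centre of the underside of the black hold-down pad under the flap, 38 (x) x 24 (y) mm; with the flap closed at x = 21, y = 20, z = 28 mm of the nest, so the cell (top at z = 40 mm) cannot pass until the flap is opened
- cell: battery cell to be loaded: flat metal block 90 (x) x 60 (y) x 28 (z) mm with white sleeve, brass terminals on its +x end, about 0.35 kg, loose in the lane on the robot's side of the flap, its +x end 8 to 40 mm short of it. Origin at the centre of its underside. Home on the end stops its origin is at x = +10 mm of the nest, and 35 mm of it stick out in front of the flap
- press_bar (a point): middle of the top of the press bar, a round steel bar 10 mm thick along the nest's x (free from x = -180 to 0 mm), right of the lane, one piece with the flap. Pressed down anywhere it opens the flap; a fingertip can slide along it. Its top: closed y = -86, z = 41 mm; at flap angle 0.25 z = 31; at 0.33 y = -85, z = 28; at the hard stop z = 24. 3 N starts to open it, about 6 N holds it open
- flap (a joint): angle of the flap: 0 closed (a spring closes it), 0.45 rad at its hard stop (no need to go there). Above about 0.21 the pad is clear of the cell; below 0.225 it counts as not held clear. Resting on the loaded cell it reads about 0.21
- spare_cell: a second cell, same as cell, lying on the nest's base plate to the left of the lane; origin at the centre of its underside. Leave alone
- collar: orange plastic ring, 34 mm outside diameter, 14 mm high, on the base plate left of the lane; origin at the centre of its underside. Leave alone
- pack: orange battery pack core with black top, 130 x 100 x 98 mm, on the bench to the right; origin at the centre of its underside. Leave alone
- screw_bin: open blue bin 150 x 110 x 55 mm on the bench to the left; origin under its centre. Leave alone
- cleaner: clear bottle 56 mm in diameter, 150 mm high, on the bench to the left; origin under its centre. Leave alone
- screwdriver: screwdriver lying on the bench to the left; origin at its middle. Leave alone
- tape: roll of yellow tape lying flat on the bench to the right, 90 mm across, 20 mm high; origin under its centre. Leave alone
Things that resemble listed ones, but are neither listed nor needed, are in the scene too. Leave any blue, pink or turquoise look-alike of the cell alone.

How it is judged:
By the outcome, as a careful person would: the job done as asked, in the order asked, and still so for the second after the job is handed in, with the robot touching nothing.
It also fails if it takes over 38 s, if anything falls off the work surface, if the arm or the gripper's body presses on something with over 40 N, if the wrist force passes 120 N, or if a joint passes its speed limit or range.

ROBOT

A 7-joint arm with a two-finger parallel gripper is mounted at the origin on the work surface. World frame = base frame: x ahead of the robot, y to its left, z up, the work surface at z = 0. Lengths are in m, angles in rad, forces in N, time in s.
With the tool pointing down it reaches from about 0.4 to 0.85 m from the base axis. Payload 10.4 kg.
Tool frame: the origin (TCP) lies midway between the tips of the shut fingers; the grasp point (between the pads) lies 19 mm behind it; x points along the fingers, z is the direction in which the jaws open and shut, and the axes are right-handed (so a half turn about x gives the same grasp; the last joint's range is limited). The gripper opens to 85 mm and grips with 20 to 120 N. Pads are 22 mm wide; open, the fingers measure 114 mm over their backs; the gripper's body (76 mm by 85 mm) begins 54 mm behind the grasp point. The pads swing forward as they close: fully open they stand 13 mm farther back than shut.
Start: joints at [-1.267, 0.332, -0.065, 1.46, 0.022, 1.35, -0.088], TCP at [0.201, 0.592, 0.231] pointing down, gripper open.
Joint ranges: [-2.6, 2.6], [-0.5, 2.12], [-1.47, 1.34], [0.16, 2.42], [-1.27, 4.41], [0.06, 2.06], [-2.6, 2.6]. Speed limits (rad/s): [2.22, 2.22, 2.79, 2.79, 3.14, 3.14, 3.14].

INTERFACE

Orientations are given as a 3x3 rotation matrix whose columns are the frame's x, y, z axes.
In Python, from rig import robot gives the robot as it stands. The module is installed in compiled form; this text tells all that it offers.
- The arm moves only by the shell command python3 -m handwheel 'ROWS' [FORCE]. ROWS is JSON, a list that holds one entry, the list of rows, each a list of 5 numbers: the shift along the world's x, y, z in mm, then the turn about the world's z in degrees, then the closure, from 0 (fully open) to 1 (shut). In form: [[[dx, dy, dz, twist, hand], ...]]. A call has 1 to 20 rows; each row is the pose to reach, as a shift and turn from the pose commanded when the call began; what a row does not reach only later rows make up. A row lasts 1/8 s, in which the tool goes at most 62.5 mm and 10.7 degrees, less where a joint would pass 70% of its speed; a pose out of reach is approached as far as the arm can. A call with a gripper value outside its range is refused whole. The fingers move at their own pace and stop on an object; FORCE is the grip in N (left out, the last holds). Time passes only in rows, so rows that repeat a pose let the fingers close. It gives the time, the measured TCP pose, the force and the opening at its end, in the units of the state.
- robot.sense(): the state, without advancing time (a new reading comes with each control period).
- robot.read_camera(name): name is "scene" or "top" or "wrist"; returns (picture, depth): 420x560x3 uint8, blue, green, red; 420x560 float32, m along the optical axis (not along the pixel's ray), 0 where there is no reading.
- robot.camera_info(name): a dict with "K" (3x3 intrinsics, pixels), "extrinsics" (4x4, takes a point from camera to world coordinates). Camera axes: x right, y up, looking along -z (the intrinsics and any distortion apply to the point x, -y, -z); pixel columns grow to the right and rows downward; lengths in m; the calibration is good to about 2 mm. A picture is of the moment at which its call begins: read the wrist's pose just before it. camera_info takes no time and is no camera call; for the wrist camera it gives the pose at the moment of the call.
- robot.sign_off(): hands the job in, once; it reports no verdict.
The state is a dict: "t": time; "qpos": joint angles; "dq": joint speeds; "tau": joint torques, N m; "ee_pos": TCP position; "ee_rot": TCP orientation; "ft_force": force on the tool from outside, world axes, zero at the start; "ft_torque": the same for the moment, N m; "finger_gap": opening from 0.0 (shut) to 1.0 (fully open).
Only numpy, scipy, OpenCV 4.12 (cv2) and the standard library are available. Lean on these libraries where they do the work, as an engineer would, in place of code of your own. Each camera call takes 0.05 s, during which the arm holds its last target.

## Working session

There is one attempt and no reset: what is moved stays moved. The work goes in short steps, Python scripts to look and compute and a shell command to move; the robot and the scene stay as the last step left them, time stands still between calls to the robot, and variables do not carry over. Pictures are saved under pics/ and viewed, and the job is handed in when it is done.

```bash
mkdir -p pics
python3 - <<'E'
from rig import robot
import cv2,numpy as np
s=robot.sense();print(s)
for n in ["scene","top"]:
    p,d=robot.read_camera(n);cv2.imwrite(f"pics/{n}0.png",p);np.save(f"{n}0.npy",d)
    i=robot.camera_info(n);print(n,{k:np.round(v,4).tolist() if not isinstance(v,str) else v for k,v in i.items()})
E
```

```text
{'t': 0.0, 'qpos': array([-1.26661905,  0.33290049, -0.0646812 ,  1.46093161,  0.02158867,
        1.34988982, -0.08851543]), 'dq': array([ 0.00050381,  0.00104518,  0.00149173, -0.00013334,  0.00077613,
       -0.00142468,  0.0018313 ]), 'tau': array([-1.44390438e-04, -6.25446367e+01,  4.92179347e-02, -3.91594255e+01,
        1.62663928e-02,  1.00043637e-02, -1.85825243e-06]), 'ee_pos': array([0.20051368, 0.59157274, 0.23050264]), 'ee_rot': array([[-4.02870959e-04, -9.47076955e-01,  3.21006353e-01],
       [-1.37665710e-03,  3.21006600e-01,  9.47075957e-01],
       [-9.99998971e-01, -6.03662778e-05, -1.43312445e-03]]), 'ft_force': array([0.58505081, 0.96586419, 0.10317128]), 'ft_torque': array([ 0.00135928, -0.0001515 ,  0.02396143]), 'finger_gap': 1.001039560020481}
scene {'K': [[515.4951, 0.0, 279.0202], [0.0, 515.4951, 208.5626], [0.0, 0.0, 1.0]], 'extrinsics': [[-0.6805, -0.5131, 0.5231, 1.2672], [0.7328, -0.4755, 0.4867, 0.7864], [-0.001, 0.7146, 0.6996, 1.1167], [0.0, 0.0, 0.0, 1.0]]}
top {'K': [[391.9978, 0.0, 284.4631], [0.0, 391.9978, 214.5667], [0.0, 0.0, 1.0]], 'extrinsics': [[-0.0199, 0.9956, -0.0911, 0.337], [-0.9997, -0.0184, 0.0162, 0.0394], [0.0145, 0.0914, 0.9957, 1.4065], [0.0, 0.0, 0.0, 1.0]]}
```

View pics/scene0.png

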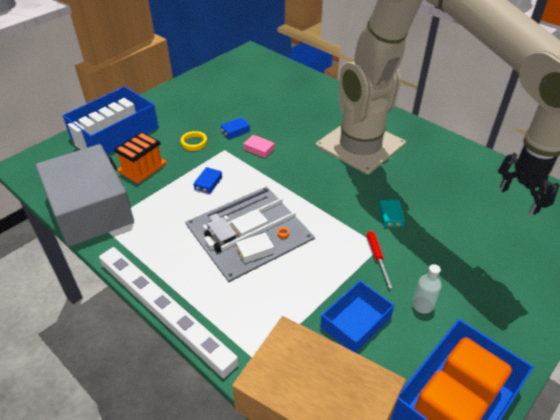

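View pics/top0.png

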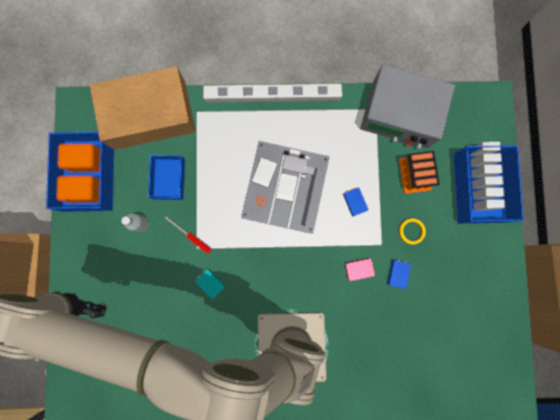

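The pictures show the nest at top (285,187) and scene (250,232). The white cell in the lane is at top (287,187). It could be confused with the spare at top (265,172), the blue ones at (356,202) and (400,274), the pink at (360,270), and the turquoise at (210,283). I'll crop in closer.

Run:
```python
import cv2
p=cv2.imread("pics/top0.png");c=p[130:245,230:345];cv2.imwrite("pics/top0c.png",cv2.resize(c,(690,598)[:1]*1+(598,) if 0 else (598,598),interpolation=cv2.INTER_CUBIC))
p=cv2.imread("pics/scene0.png");c=p[180:285,180:320];cv2.imwrite("pics/scene0c.png",cv2.resize(c,(800,600),interpolation=cv2.INTER_CUBIC))
```

```text
(no output)
```

View pics/top0c.png

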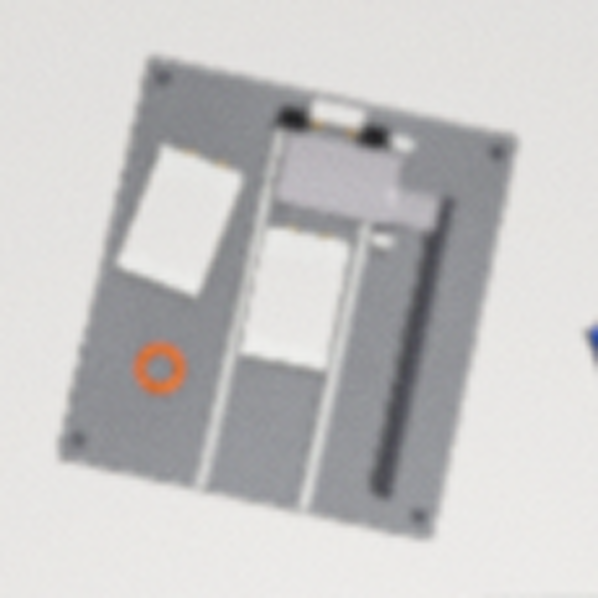

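View pics/scene0c.png

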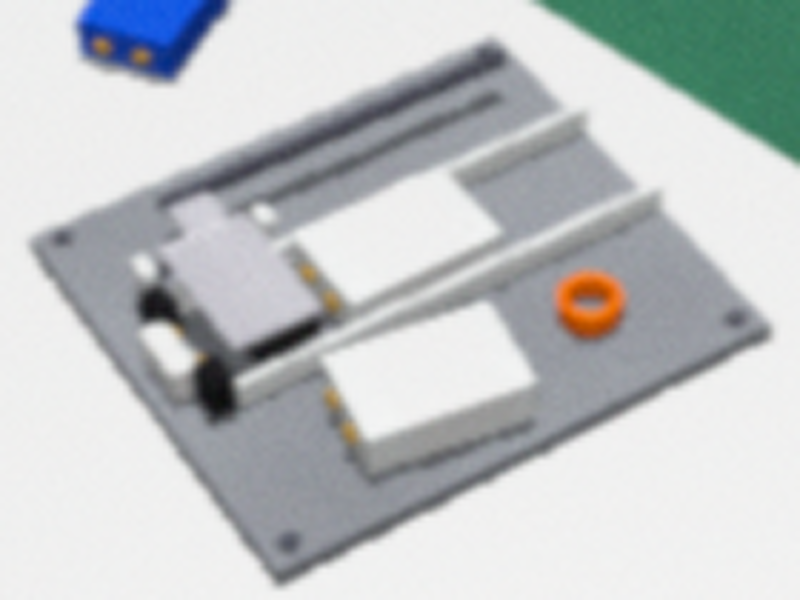

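```bash
cat > h.py <<'E'
import numpy as np,cv2
from rig import robot
def rays(info,px):
    K=info["K"];E=np.asarray(info["extrinsics"]);px=np.atleast_2d(px).astype(float)
    d=np.c_[(px[:,0]-K[0,2])/K[0,0],-(px[:,1]-K[1,2])/K[1,1],-np.ones(len(px))]
    return E[:3,3],d@E[:3,:3].T
def onplane(info,px,z):
    o,d=rays(info,px);return o+d*((z-o[2])/d[:,2])[:,None]
def project(info,P):
    K=info["K"];E=np.asarray(info["extrinsics"]);c=(np.atleast_2d(P)-E[:3,3])@E[:3,:3]
    return np.c_[K[0,0]*c[:,0]/-c[:,2]+K[0,2],K[1,1]*-c[:,1]/-c[:,2]+K[1,2]]
E
python3 - <<'E'
from h import *
print({k:v for k,v in robot.camera_info("top").items() if k not in("K","extrinsics")})
i=robot.camera_info("top")
c=np.array([(150,57),(517,137),(432,537),(60,457)])/5.2+[230,130]
P=onplane(i,c,.012);print(P.round(4));
for a in range(4): print(np.linalg.norm(P[a]-P[(a+1)%4]))
for a,b in ((3,0),(2,1)): d=P[b]-P[a];print(np.degrees(np.arctan2(d[1],d[0])))
# rails bottom ends approx crop: left (205,488) right (307,508), z .028
print(onplane(i,np.array([(205,488),(307,508),(292,118),(375,135)])/5.2+[230,130],.028))
print(onplane(i,np.array([(382,492),(447,197)])/5.2+[230,130],.036))
w=robot.camera_info("wrist");print(w["K"],np.round(w["extrinsics"],3))
E
```

```text
{}
[[ 0.7346  0.1044  0.012 ]
 [ 0.6736 -0.1507  0.012 ]
 [ 0.3958 -0.0839  0.012 ]
 [ 0.4555  0.1699  0.012 ]]
0.26223552351660206
0.28572510476970864
0.2607116682832253
0.28674356715121807
-13.208762360633594
-13.513825228475886
[[ 0.43122958  0.07054467  0.028     ]
 [ 0.41635662  0.00173347  0.028     ]
 [ 0.68558893  0.00644343  0.028     ]
 [ 0.67272859 -0.05051175  0.028     ]]
[[ 0.42573045 -0.04883877  0.036     ]
 [ 0.62684062 -0.09820024  0.036     ]]
[[337.09650781   0.         278.76158392]
 [  0.         337.09650781 209.89765193]
 [  0.           0.           1.        ]] [[ 0.32  -0.899 -0.301  0.123]
 [ 0.948  0.303  0.103  0.618]
 [-0.001 -0.318  0.948  0.372]
 [ 0.     0.     0.     1.   ]]
```

```bash
python3 -m handwheel '[[[15,-35,20,0,0],[35,-80,40,0,0],[55,-125,50,0,0],[75,-170,50,1,0],[95,-215,50,1,0],[115,-260,50,2,0],[135,-305,50,2,0],[155,-350,50,3,0],[175,-395,50,3,0],[195,-440,50,4,0],[215,-485,50,4,0],[235,-530,50,5,0],[255,-570,50,5.4,0],[265,-595,50,5.4,0],[272,-607,50,5.4,0],[272,-607,50,5.4,0],[272,-607,50,5.4,0]]]'
python3 - <<'E'
from h import *
import pickle
s=robot.sense();i=robot.camera_info("wrist");p,d=robot.read_camera("wrist")
pickle.dump((s,i,p,d),open("w1.pkl","wb"));cv2.imwrite("pics/w1.png",p)
print(s["t"],s["ee_pos"],s["ee_rot"],s["ft_force"],s["dq"].round(3),np.asarray(i["extrinsics"]).round(3))
E
```

```text
t: 2.22
ee_pos: [0.4723, -0.0138, 0.2812]
ee_rot: [[-0.001, -0.973, 0.229], [0.0, 0.229, 0.973], [-1.0, 0.001, 0.0]]
ft_force: [-0.0, 0.6, 0.4]
finger_gap: 1.002
2.225 [ 0.47234122 -0.01376693  0.28116576] [[-5.08917686e-04 -9.73469179e-01  2.28817610e-01]
 [ 2.17325586e-04  2.28817527e-01  9.73469307e-01]
 [-9.99999847e-01  5.45143668e-04  9.51104740e-05]] [-0.04270734  0.58403955  0.37014938] [-0.003 -0.005  0.    -0.     0.002 -0.001  0.003] [[ 0.228 -0.924 -0.309  0.392]
 [ 0.974  0.216  0.072  0.005]
 [ 0.    -0.317  0.948  0.423]
 [ 0.     0.     0.     1.   ]]
```

View pics/w1.png

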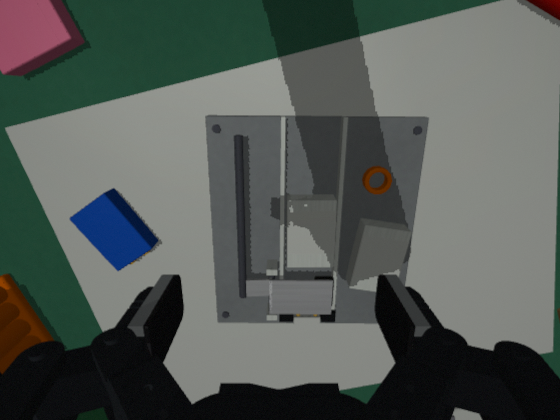

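Run:
```python
import cv2
p=cv2.imread("pics/w1.png");c=p[105:335,200:440];cv2.imwrite("pics/w1c.png",cv2.resize(c,None,fx=2.6,fy=2.6,interpolation=cv2.INTER_CUBIC))
```

```text
(no output)
```

View pics/w1c.png

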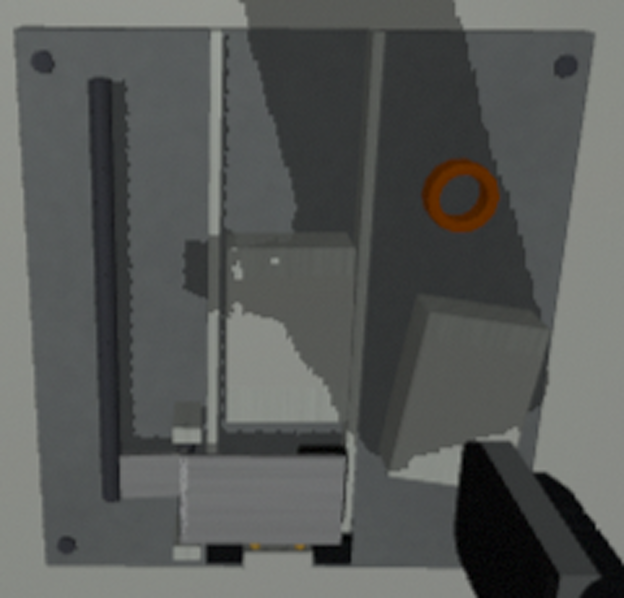

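```bash
cat > m.py <<'E'
from h import *
import pickle
s,i,p,d=pickle.load(open("w1.pkl","rb"))
f=lambda a:np.array(a)/2.6+[200,105]
q=lambda a,z:onplane(i,f(a),z)[:,:2]
rails=q([(210,32),(222,32),(372,32),(385,32)],.028);print("rail ends",rails)
print("rail widths", np.linalg.norm(rails[1]-rails[0]),np.linalg.norm(rails[3]-rails[2]),"inner gap",np.linalg.norm(rails[2]-rails[1]))
rf=q([(216,32),(212,440)],.028)[[0,1]];dr=rf[1]-rf[0]
print("rail yaw",np.degrees(np.arctan2(dr[1],dr[0])))
b=q([(100.5,80),(112,500)],.036);db=b[1]-b[0];print("bar",b,np.linalg.norm(db),np.degrees(np.arctan2(db[1],db[0])))
pl=q([(14,28),(594,33),(47,564),],.012);print("plate",np.linalg.norm(pl[1]-pl[0]),np.linalg.norm(pl[2]-pl[0]))
for a,c in((0,2),):
    dd=pl[c]-pl[a];print(np.degrees(np.arctan2(dd[1],dd[0])))
dd=pl[1]-pl[0];print("plate yaw",np.degrees(np.arctan2(dd[1],dd[0]))-90)
yaw=np.radians(-13.3);ex=np.array([np.cos(yaw),np.sin(yaw)]);ey=np.array([-ex[1],ex[0]])
mid=(rails[1]+rails[2])/2
print("origin via rails",mid+.2*ex, "via bar", b.mean(0)+.09*ex+.086*ey)
O=mid+.2*ex
N=lambda P:np.c_[(P-O)@ex,(P-O)@ey]*1000
print("bar in nest",N(b))
print("cell rear top",N(q([(228,247),(352,247)],.040)),"front",N(q([(225,424),(338,422)],.040)))
print("stops",N(q([(225,546),(335,546)],.030)))
# depth heights
u=lambda a:f(a).round().astype(int)
for n,a in dict(bar=(104,250),cell=(270,380),plate=(160,150),floor=(300,150),flap=(260,500),spare=(470,370)).items():
    x,y=u(a);o,r=rays(i,[x,y]);P=o+r[0]*d[y,x];print(n,P.round(4),N(P[None,:2]))
E
python3 m.py
```

```text
rail ends [[0.41404891 0.0024415 ]
 [0.41523685 0.00752578]
 [0.43008637 0.07108069]
 [0.43137336 0.0765889 ]]
rail widths 0.005221212965708194 0.00565657092774941 inner gap 0.06526663950223682
rail yaw -13.499826342387825
bar [[ 0.42238976 -0.04826886]
 [ 0.62663254 -0.09811546]] 0.21023747541444288 -13.715243448651039
plate 0.2625405424060733 0.287448821958203
-13.447834661259598
plate yaw -13.627739080563146
origin via rails [ 0.61729739 -0.00670671] via bar [ 0.63188152 -0.01020325]
bar in nest [[-180.11862502  -85.28585532]
 [  30.11332913  -86.80950978]]
cell rear top [[-105.86948569  -29.29048728]
 [-106.0146488    27.27269351]] front [[-15.52277143 -29.76265971]
 [-16.75588617  25.42103575]]
stops [[ 61.8903528  -28.77460066]
 [ 61.74447541  29.2695916 ]]
bar [ 0.496  -0.0664  0.0395] [[-104.32573701  -85.95553963]]
cell [ 0.577  -0.0056  0.04  ] [[-39.42130476  -8.19548659]]
plate [ 0.463  -0.0326  0.0089] [[-144.20034361  -60.71739863]]
floor [0.4777 0.0312 0.0099] [[-144.55344609    4.75313651]]
flap [ 0.6377 -0.0239  0.0446] [[ 23.85141796 -12.04070854]]
spare [0.594 0.089 0.039] [[-44.68530926  87.73637501]]
```

The close crop shows the white cell in the lane (rear edge at about crop y 247), with the bar on the left, the flap below it and the spare on the right. The sizes agree with the task: plate 262 × 287 mm, inner gap 65 mm, bar at y ≈ -86 mm, cell 90 mm long. The yaw is about -13.55°, the origin is near (0.617, -0.008), and the cell's rear end is at x = -106 mm. Next I'll come down behind the cell with the hand partly closed.

```bash
python3 -m handwheel '[[[5,-2,-20,0,0.12],[9,-4,-60,-0.3,0.12],[9,-4,-100,-0.3,0.12],[9,-4,-140,-0.3,0.12],[9,-4,-180,-0.3,0.12],[9,-4,-210,-0.3,0.12],[9,-4,-225,-0.3,0.12],[9,-4,-225,-0.3,0.12],[9,-4,-225,-0.3,0.12]]]'
python3 - <<'E'
from h import *
import pickle
s=robot.sense();i=robot.camera_info("wrist");p,d=robot.read_camera("wrist")
pickle.dump((s,i,p,d),open("w2.pkl","wb"));cv2.imwrite("pics/w2.png",p)
O=np.array([.6171,-.0076]);y=np.radians(-13.55);ex=np.array([np.cos(y),np.sin(y)]);ey=np.array([-ex[1],ex[0]])
v=s["ee_pos"][:2]-O;print("tool in nest",v@ex,v@ey,s["ee_pos"][2],s["ft_force"],s["finger_gap"])
p,d=robot.read_camera("scene");cv2.imwrite("pics/s2.png",cv2.resize(p[140:320,150:390],(800,600),interpolation=cv2.INTER_CUBIC))
E
```

```text
t: 3.4
ee_pos: [0.4824, -0.0188, 0.0574]
ee_rot: [[0.002, -0.972, 0.235], [0.001, 0.235, 0.972], [-1.0, -0.001, 0.001]]
ft_force: [-0.8, -0.2, 0.3]
finger_gap: 0.882
tool in nest -0.12831955654524255 -0.042426478698487625 0.05743561004845007 [-0.8198637  -0.21636663  0.31302398] 0.8818890173318318
```

View pics/w2.png

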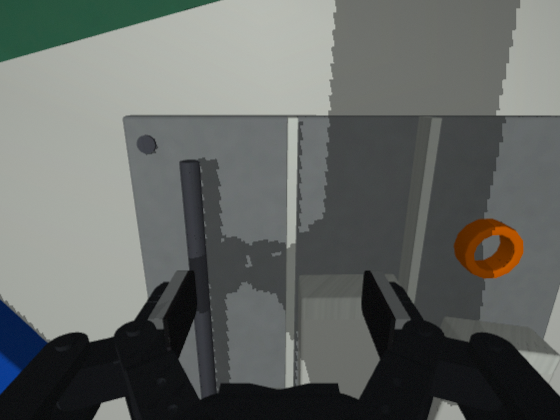

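View pics/s2.png

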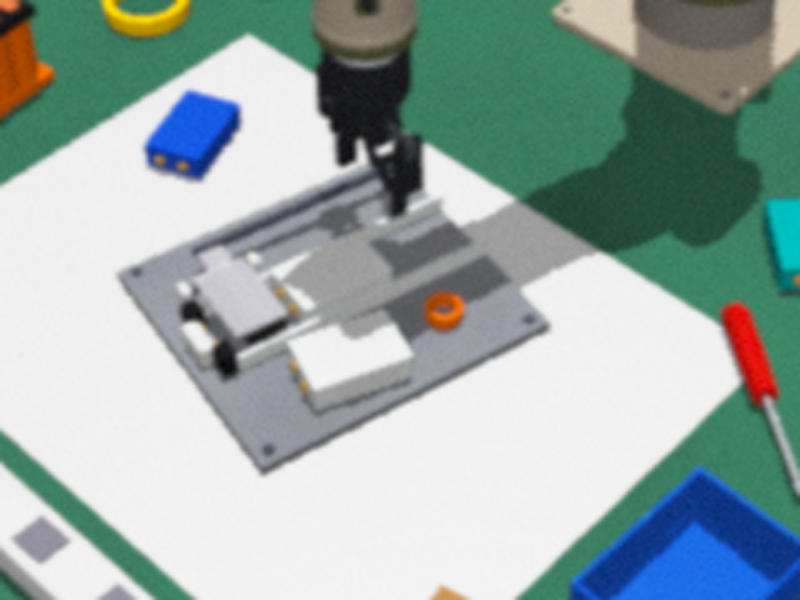

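Run:
```python
from h import *
import pickle
s,i,p,d=pickle.load(open("w2.pkl","rb"))
O=np.array([.6171,-.0076]);y=np.radians(-13.55);ex=np.array([np.cos(y),np.sin(y)]);ey=np.array([-ex[1],ex[0]])
vv,uu=np.mgrid[230:420,0:560];px=np.c_[uu.ravel(),vv.ravel()];D=d[vv,uu].ravel()
o,r=rays(i,px);P=o+r*D[:,None];v=P[:,:2]-O;N=np.c_[v@ex,v@ey,P[:,2]]*1000
k=(D>0)&(N[:,2]>46)&(N[:,2]<120)&(N[:,0]<-60)&(N[:,0]>-170);N=N[k]
for zlo in (46,60,65,70,75,80,90):
  for nm,m in(("A",N[:,1]<-42),("B",N[:,1]>-42)):
    Q=N[m&(N[:,2]>zlo)&(N[:,2]<zlo+5)]
    if len(Q)>3: print(zlo,nm,len(Q),"x",Q[:,0].min().round(1),Q[:,0].max().round(1),"y",Q[:,1].min().round(1),Q[:,1].max().round(1),'z',Q[:,2].min().round(1))
```

```text
65 A 112 x -140.0 -117.4 y -86.1 -79.6 z 65.5
65 B 113 x -140.0 -118.3 y -5.2 1.9 z 65.4
70 A 266 x -140.7 -117.5 y -92.1 -79.6 z 70.1
70 B 261 x -140.9 -118.1 y -5.2 7.4 z 70.0
75 A 335 x -140.8 -118.2 y -93.5 -79.5 z 75.0
75 B 328 x -141.0 -117.9 y -5.3 9.0 z 75.0
80 A 377 x -140.9 -117.8 y -93.4 -79.6 z 80.0
80 B 388 x -141.2 -117.6 y -5.2 9.2 z 80.0
90 A 455 x -140.8 -117.3 y -93.8 -79.5 z 90.0
90 B 473 x -140.8 -117.7 y -5.2 9.1 z 90.0
```

The tips are 8 mm above the TCP height, and the A tip spans nest y -80 to about -86. I'll shift 4 mm to the right to centre it on the bar, then lower and watch the force.

```bash
python3 -m handwheel '[[[-1,-4,-6,0,0.12],[-1,-4,-12,0,0.12],[-1,-4,-18,0,0.12],[-1,-4,-22,0,0.12],[-1,-4,-22,0,0.12]]]'; python3 -m handwheel '[[[0,0,-4,0,0.12],[0,0,-4,0,0.12],[0,0,-4,0,0.12]]]'
```

```text
t: 4.12
ee_pos: [0.4804, -0.0231, 0.034]
ee_rot: [[-0.001, -0.972, 0.235], [-0.0, 0.235, 0.972], [-1.0, 0.001, -0.0]]
ft_force: [0.4, 0.4, 0.1]
finger_gap: 0.881
t: 4.5
ee_pos: [0.4809, -0.0231, 0.0306]
ee_rot: [[0.001, -0.972, 0.236], [0.0, 0.236, 0.972], [-1.0, -0.001, 0.0]]
ft_force: [0.3, -1.2, 3.6]
finger_gap: 0.878
```

```bash
python3 -m handwheel '[[[0,0,-4,0,0.12],[0,0,-8,0,0.12],[0,0,-11,0,0.12],[0,0,-11,0,0.12],[0,0,-11,0,0.12]]]'
cat > look.py <<'E'
from h import *
import pickle,sys
n=sys.argv[1]
s=robot.sense();i=robot.camera_info("wrist");p,d=robot.read_camera("wrist")
pickle.dump((s,i,p,d),open(n+".pkl","wb"));cv2.imwrite(f"pics/w_{n}.png",p)
O=np.array([.6171,-.0076]);y=np.radians(-13.55);ex=np.array([np.cos(y),np.sin(y)]);ey=np.array([-ex[1],ex[0]])
v=s["ee_pos"][:2]-O;print("t",s["t"],"tool in nest",v@ex,v@ey,s["ee_pos"][2],s["ft_force"].round(2),s["finger_gap"])
p,d=robot.read_camera("scene");cv2.imwrite(f"pics/s_{n}.png",cv2.resize(p[180:285,180:320],(800,600),interpolation=cv2.INTER_CUBIC))
si=robot.camera_info("scene")
vv,uu=np.mgrid[180:285,180:320];D=d[vv,uu].ravel();o,r=rays(si,np.c_[uu.ravel(),vv.ravel()]);P=o+r*D[:,None]
w=P[:,:2]-O;N=np.c_[w@ex,w@ey,P[:,2]]*1000
k=(N[:,0]>8)&(N[:,0]<44)&(N[:,1]>-35)&(N[:,1]<40)&(N[:,2]>41.5);Q=N[k]
c=np.polyfit(Q[:,1],Q[:,2],1);print("flap pts",len(Q),"zmax",Q[:,2].max(),"angle",np.arctan(c[0]))
k=(N[:,0]>-130)&(N[:,0]<-4)&(abs(N[:,1])<32)&(abs(N[:,2]-40)<4);Q=N[k]
print("lane cell top x range",np.percentile(Q[:,0],[1,99]) if len(Q) else None,len(Q))
E
python3 look.py a
```

```text
t: 5.12
ee_pos: [0.4809, -0.0233, 0.0194]
ee_rot: [[0.0, -0.972, 0.236], [-0.0, 0.236, 0.972], [-1.0, -0.0, -0.0]]
ft_force: [0.1, -4.2, 5.0]
finger_gap: 0.877
t 5.125 tool in nest -0.12877100753096943 -0.047200240825814 0.019427095926161916 [ 0.13 -4.21  5.  ] 0.8770279515765225
flap pts 193 zmax 74.32339759834838 angle 0.16192878502069058
lane cell top x range [-123.46197133  -16.71060426] 437
```

View pics/s_a.png

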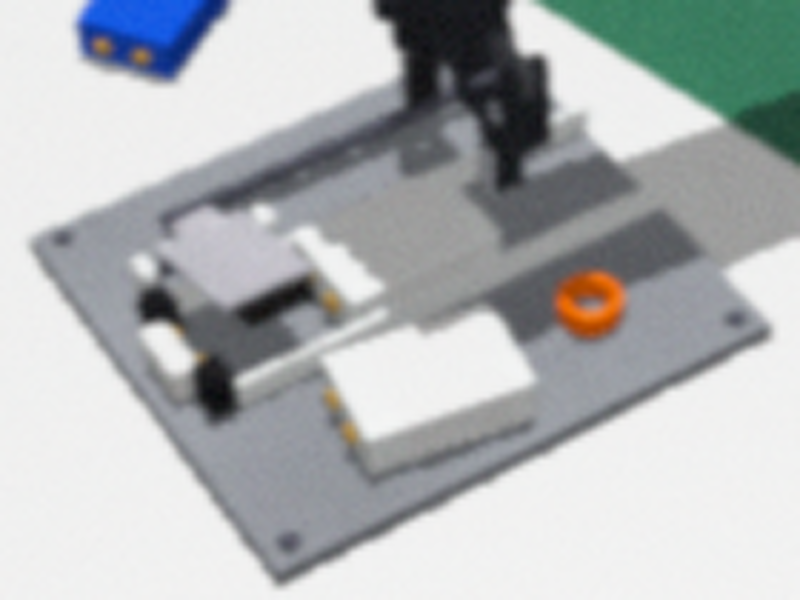

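View pics/w_a.png

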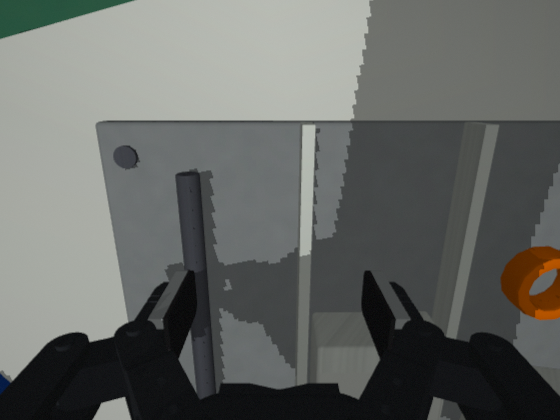

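Run:
```python
from h import *
import pickle
O=np.array([.6171,-.0076]);y=np.radians(-13.55);ex=np.array([np.cos(y),np.sin(y)]);ey=np.array([-ex[1],ex[0]])
for n in("w2","a"):
  s,i,p,d=pickle.load(open(n+".pkl","rb"))
  vv,uu=np.mgrid[120:420,0:560];D=d[vv,uu].ravel();o,r=rays(i,np.c_[uu.ravel(),vv.ravel()]);P=o+r*D[:,None];v=P[:,:2]-O;N=np.c_[v@ex,v@ey,P[:,2]]*1000
  for x0 in(-175,-165,-155,-145):
    k=(abs(N[:,0]-x0)<5)&(N[:,1]>-100)&(N[:,1]<-70)&(N[:,2]>18);Q=N[k];print(n,"bar x",x0,len(Q),"y",Q[:,1].min(),Q[:,1].max(),"top",Q[:,2].max(),"y@top",Q[Q[:,2]>Q[:,2].max()-1][:,1].mean())
  k=(N[:,0]<-115)&(N[:,0]>-142)&(N[:,1]<-70)&(N[:,1]>-110)&(N[:,2]>27 if n=="a" else N[:,2]>60);Q=N[k];zm=Q[:,2].min()
  for a in range(0,12,2):
    R=Q[(Q[:,2]>zm+a)&(Q[:,2]<zm+a+2)]
    if len(R): print("  finger z",zm+a,"y",R[:,1].min(),R[:,1].max(),len(R))
```

```text
w2 bar x -175 408 y -90.75458314268144 -81.1366263627501 top 41.19234960139767 y@top -85.65120848543295
w2 bar x -165 382 y -90.64861671167907 -81.23753092145282 top 40.767951305475115 y@top -86.06024320950947
w2 bar x -155 364 y -90.84892636322529 -81.29002712970139 top 40.62410907166686 y@top -86.02120352004057
w2 bar x -145 4914 y -99.9980200482866 -70.00006743847526 top 146.17205539975373 y@top -70.9011460427406
  finger z 65.45035511202008 y -80.24056645407416 -79.58438604520629 36
  finger z 67.45035511202008 y -86.12569296016777 -79.60585195197031 55
  finger z 69.45035511202008 y -86.439135291921 -79.5880620483938 87
  finger z 71.45035511202008 y -91.79474517338772 -79.55558083426948 103
  finger z 73.45035511202008 y -92.76260612786075 -79.61688281064615 121
  finger z 75.45035511202008 y -93.30152091443202 -79.55215896108626 133
a bar x -175 580 y -90.4912968905291 -80.01735674488525 top 29.347738766457574 y@top -84.97815177433372
a bar x -165 527 y -90.41758632414673 -80.2679882247695 top 29.287614386921874 y@top -84.94770510461551
a bar x -155 496 y -90.26191655444994 -80.19000360045038 top 29.213666294554436 y@top -84.88584266141245
a bar x -145 6130 y -98.24520516137513 -70.00273819588207 top 108.56462045859489 y@top -72.79079482565948
  finger z 27.002798832232223 y -88.48013723935806 -81.43893812907254 318
  finger z 29.002798832232223 y -86.33447439568413 -84.29474749895836 58
  finger z 31.002798832232223 y -91.27393847660227 -84.24859988132916 71
  finger z 33.00279883223222 y -95.83939015544415 -84.35089676897123 103
  finger z 35.00279883223222 y -97.75680361436721 -84.33959988627973 132
  finger z 37.00279883223222 y -97.42261012769879 -84.35304363885545 121
```

Flap open, bar top 29 mm (angle about 0.29). The A tip holds the bar only about 1 mm in from its inner corner, so I'll slide 3 mm left and press 2 mm deeper before pushing.

```bash
python3 -m handwheel '[[[0.3,1.5,0,0,0.12],[0.7,3,0,0,0.12],[0.7,3,-1.5,0,0.12],[0.7,3,-1.5,0,0.12],[0.7,3,-1.5,0,0.12]]]'; python3 look.py b
python3 - <<'E'
from h import *
import pickle
O=np.array([.6171,-.0076]);y=np.radians(-13.55);ex=np.array([np.cos(y),np.sin(y)]);ey=np.array([-ex[1],ex[0]])
s,i,p,d=pickle.load(open("b.pkl","rb"))
vv,uu=np.mgrid[120:420,0:560];D=d[vv,uu].ravel();o,r=rays(i,np.c_[uu.ravel(),vv.ravel()]);P=o+r*D[:,None];v=P[:,:2]-O;N=np.c_[v@ex,v@ey,P[:,2]]*1000
k=(abs(N[:,0]+165)<8)&(N[:,1]>-100)&(N[:,1]<-70)&(N[:,2]>18);Q=N[k];print(Q[:,2].max(),Q[Q[:,2]>Q[:,2].max()-1][:,1].mean())
E
```

```text
t: 5.85
ee_pos: [0.4813, -0.02, 0.0179]
ee_rot: [[-0.0, -0.972, 0.236], [0.0, 0.236, 0.972], [-1.0, 0.0, 0.0]]
ft_force: [0.1, -2.4, 5.6]
finger_gap: 0.88
t 5.85 tool in nest -0.12913751293250783 -0.04391405823885021 0.01785010177990338 [ 0.09 -2.42  5.59] 0.8795681134061547
flap pts 186 zmax 76.60184276586968 angle 0.20989620596535985
lane cell top x range [-123.77812289  -17.44514956] 434
27.902869181472916 -84.31687889852863
```

```bash
python3 -m handwheel '[[[4.9,-1.2,0,0,0.12],[9.7,-2.3,0,0,0.12],[14.6,-3.5,0,0,0.12],[19.4,-4.7,0,0,0.12],[24.3,-5.9,0,0,0.12],[29.2,-7,0,0,0.12],[34,-8.2,0,0,0.12],[38.9,-9.4,0,0,0.12],[38.9,-9.4,0,0,0.12]]]'; python3 look.py c;  python3 - <<'E'
from h import *
import pickle
O=np.array([.6171,-.0076]);y=np.radians(-13.55);ex=np.array([np.cos(y),np.sin(y)]);ey=np.array([-ex[1],ex[0]])
s,i,p,d=pickle.load(open("c.pkl","rb"))
vv,uu=np.mgrid[50:420,0:560];D=d[vv,uu].ravel();o,r=rays(i,np.c_[uu.ravel(),vv.ravel()]);P=o+r*D[:,None];v=P[:,:2]-O;N=np.c_[v@ex,v@ey,P[:,2]]*1000
k=(abs(N[:,0]+130)<30)&(N[:,1]>-100)&(N[:,1]<-70)&(N[:,2]>18)&(N[:,2]<40);Q=N[k];print(Q[:,2].max(),Q[Q[:,2]>Q[:,2].max()-1][:,1].mean())
E
```

```text
t: 7.08
ee_pos: [0.5187, -0.0284, 0.0172]
ee_rot: [[-0.004, -0.972, 0.235], [0.001, 0.235, 0.972], [-1.0, 0.004, 0.001]]
ft_force: [-5.4, 2.0, 6.6]
finger_gap: 0.878
t 7.075 tool in nest -0.09077080898839351 -0.04326523196273519 0.017224691931560305 [-5.42  2.02  6.57] 0.8776768457813418
flap pts 183 zmax 75.7372813975763 angle 0.21334701848084694
lane cell top x range [-89.28442778  -6.16680597] 355
39.952051435160385 -83.55581039677799
```

View pics/s_c.png

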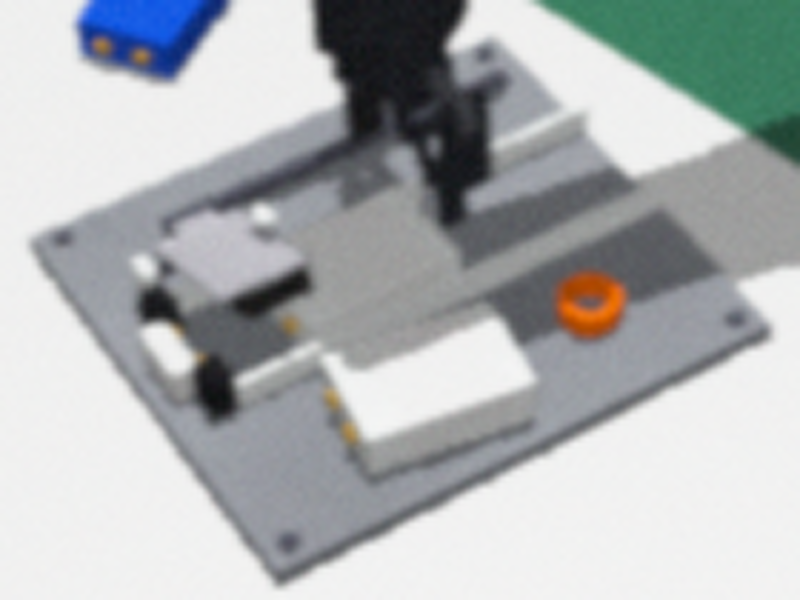

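View pics/w_c.png

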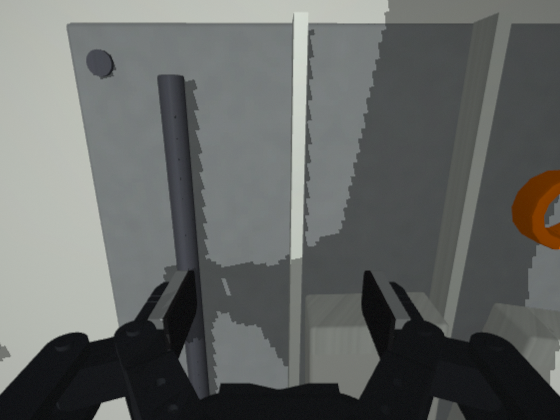

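The terminals are now entering under the flap (scene crop (290,325)), and the flap is still open. I'll keep pushing.

```bash
python3 -m handwheel '[[[4.9,-1.2,0,0,0.12],[9.7,-2.3,0,0,0.12],[14.6,-3.5,0,0,0.12],[19.4,-4.7,0,0,0.12],[24.3,-5.9,0,0,0.12],[29.2,-7,0,0,0.12],[34,-8.2,0,0,0.12],[37,-8.9,0,0,0.12],[37,-8.9,0,0,0.12]]]'; python3 look.py d
```

```text
t: 8.3
ee_pos: [0.5555, -0.0372, 0.0172]
ee_rot: [[-0.004, -0.972, 0.235], [0.002, 0.235, 0.972], [-1.0, 0.004, 0.001]]
ft_force: [-6.4, 1.8, 7.8]
finger_gap: 0.885
t 8.3 tool in nest -0.052944133641934725 -0.043201587705274144 0.017176348510019267 [-6.38  1.79  7.81] 0.8846275284515555
flap pts 224 zmax 76.49679620704086 angle 0.08575727817531824
lane cell top x range [-58.50393019  -5.59812463] 180
```

View pics/s_d.png

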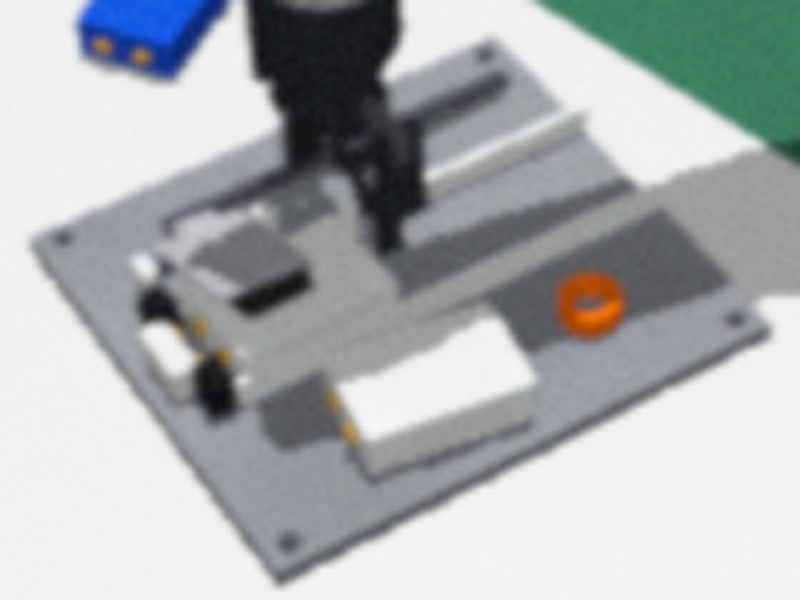

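```bash
python3 -m handwheel '[[[1.9,-0.5,0,0,0.12],[3.9,-0.9,0,0,0.12],[5.3,-1.3,0,0,0.12],[5.3,-1.3,0,0,0.12]]]'; python3 -m handwheel '[[[1,-0.2,0,0,0.12],[2,-0.5,0,0,0.12],[2,-0.5,0,0,0.12]]]'
```

```text
t: 8.9
ee_pos: [0.5605, -0.0384, 0.0171]
ee_rot: [[-0.005, -0.972, 0.235], [0.002, 0.235, 0.972], [-1.0, 0.005, 0.001]]
ft_force: [-7.8, 2.2, 8.8]
finger_gap: 0.88
t: 9.28
ee_pos: [0.5614, -0.0385, 0.017]
ee_rot: [[-0.007, -0.972, 0.234], [0.003, 0.234, 0.972], [-1.0, 0.007, 0.001]]
ft_force: [-14.3, 3.3, 13.4]
finger_gap: 0.881
```

```bash
python3 -m handwheel '[[[1,-0.2,0,0,0.12],[2,-0.5,0,0,0.12],[2,-0.5,0,0,0.12],[2,-0.5,0,0,0.12]]]'; python3 look.py e
```

```text
t: 9.78
ee_pos: [0.5616, -0.0385, 0.0169]
ee_rot: [[-0.011, -0.972, 0.234], [0.004, 0.234, 0.972], [-1.0, 0.011, 0.001]]
ft_force: [-23.9, 4.0, 22.7]
finger_gap: 0.882
t 9.775 tool in nest -0.04673336643152414 -0.043046741171955484 0.01686562789128608 [-23.9    4.04  22.67] 0.8816351400497794
flap pts 217 zmax 77.54367623145386 angle 0.07633449025629047
lane cell top x range [-51.53851071  -5.51936006] 150
```

View pics/s_e.png

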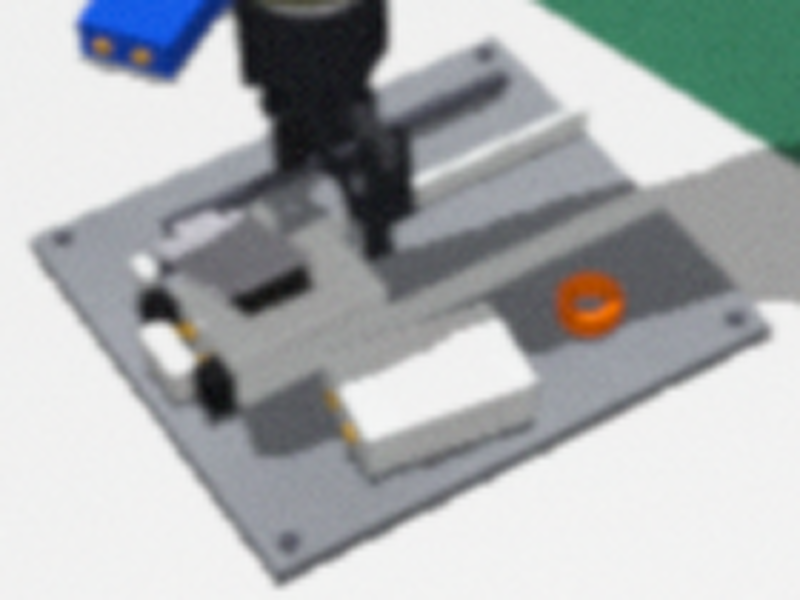

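View pics/w_e.png

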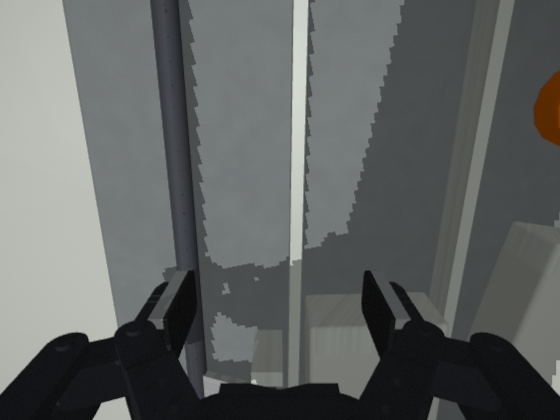

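The force rose to 24 N with no movement, and the tip is 36 mm in front of the flap (35 expected). The terminals sit between the stops at scene crop (190,330) and (200,355). I'll back off with the flap still open and check the rear edge.

```bash
python3 -m handwheel '[[[-2,0.5,0,0,0.12],[-4,1,0,0,0.12],[-7,1.7,0,0,0.12],[-10,2.4,0,0,0.12],[-14,3.4,0,0,0.12],[-14,3.4,0,0,0.12]]]'; python3 look.py f;  python3 - <<'E'
from h import *
import pickle
O=np.array([.6171,-.0076]);y=np.radians(-13.55);ex=np.array([np.cos(y),np.sin(y)]);ey=np.array([-ex[1],ex[0]])
for n in "ef":
  s,i,p,d=pickle.load(open(n+".pkl","rb"))
  vv,uu=np.mgrid[50:420,0:560];D=d[vv,uu].ravel();o,r=rays(i,np.c_[uu.ravel(),vv.ravel()]);P=o+r*D[:,None];v=P[:,:2]-O;N=np.c_[v@ex,v@ey,P[:,2]]*1000
  for y0 in(-25,-15,20,26):
    Q=N[(abs(N[:,1]-y0)<2)&(abs(N[:,2]-39.5)<2)&(abs(N[:,0]+30)<25)]
    R=N[(abs(N[:,1]-y0)<2)&(abs(N[:,2]-25)<6)&(abs(N[:,0]+35)<15)]
    if len(Q): print(n,y0,"rear top edge x",Q[:,0].min(),len(Q),"rear face x",np.median(R[:,0]) if len(R) else None,len(R))
E
```

```text
t: 10.62
ee_pos: [0.5538, -0.037, 0.0186]
ee_rot: [[0.003, -0.972, 0.235], [0.0, 0.235, 0.972], [-1.0, -0.003, 0.001]]
ft_force: [2.3, -0.5, 6.0]
finger_gap: 0.878
t 10.625 tool in nest -0.05467492751764277 -0.04340869197846021 0.01858721875113774 [ 2.29 -0.45  5.97] 0.877758166773662
flap pts 221 zmax 76.91058554985153 angle 0.09453288670581371
lane cell top x range [-57.32308601  -4.52599843] 143
e -25 rear top edge x -36.67861045952553 520 rear face x -36.014120836609095 136
e -15 rear top edge x -37.32998932212723 564 rear face x -36.284473471403814 133
e 20 rear top edge x -38.332800245802424 1 rear face x -37.49327245519307 66
e 26 rear top edge x -38.360297655312074 61 rear face x -37.63587245468951 129
f -25 rear top edge x -37.046494558635445 389 rear face x -36.15283797770276 130
f -15 rear top edge x -36.78321839965524 465 rear face x -36.44975198933887 132
```

View pics/s_f.png

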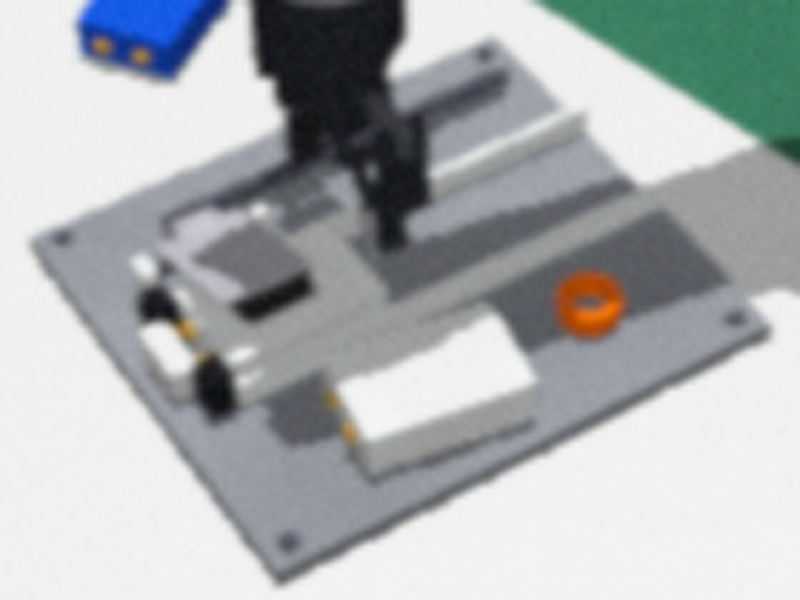

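The rear face looks turned by about 1.8° (left side lagging) against my assumed yaw. I'll check it directly against the rails in the same image.

```bash
python3 - <<'E'
from h import *
import pickle
O=np.array([.6171,-.0076]);y=np.radians(-13.55);ex=np.array([np.cos(y),np.sin(y)]);ey=np.array([-ex[1],ex[0]])
for n in ("w1","w2","c","e","f"):
  s,i,p,d=pickle.load(open(n+".pkl","rb"))
  vv,uu=np.mgrid[20:420,0:560];D=d[vv,uu].ravel();o,r=rays(i,np.c_[uu.ravel(),vv.ravel()]);P=o+r*D[:,None];v=P[:,:2]-O;N=np.c_[v@ex,v@ey,P[:,2]]*1000
  # right rail top
  R=N[(abs(N[:,1]+35.5)<6)&(abs(N[:,2]-28)<2)&(N[:,0]>-195)&(N[:,0]<-60)]
  c=np.polyfit(R[:,0],R[:,1],1);print(n,"R rail yaw dev deg",np.degrees(np.arctan(c[0])),"y at mid",np.polyval(c,-100),len(R))
  L=N[(abs(N[:,1]-35.5)<6)&(abs(N[:,2]-28)<2)&(N[:,0]>-195)&(N[:,0]<-60)]
  if len(L)>20:c=np.polyfit(L[:,0],L[:,1],1);print(n,"L rail",np.degrees(np.arctan(c[0])),np.polyval(c,-100),len(L))
  xr={"w1":-106,"w2":-106,"c":-80,"e":-37,"f":-37}[n]
  F=N[(abs(N[:,1])<29)&(abs(N[:,2]-25)<9)&(abs(N[:,0]-xr)<4)]
  if len(F)>20:
    c=np.polyfit(F[:,1],F[:,0],1);res=F[:,0]-np.polyval(c,F[:,1]);F=F[abs(res)<1];c=np.polyfit(F[:,1],F[:,0],1);print(n,"rear face dev deg",-np.degrees(np.arctan(c[0])),"x at 0",c[1],"y rng",F[:,1].min(),F[:,1].max(),len(F))
E
python3 - <<'E'
import cv2
p=cv2.imread("pics/w_f.png");cv2.imwrite("pics/w_fc.png",cv2.resize(p[180:420,180:500],(800,600)))
E
```

```text
w1 R rail yaw dev deg 0.40013620372865133 y at mid -35.35715218365523 436
w1 L rail -0.053074471023492935 35.03025036456461 425
w1 rear face dev deg 0.7073449714359124 x at 0 -106.20471943057156 y rng -28.22860228955863 28.853202392430283 192
w2 R rail yaw dev deg 0.10940457327929813 y at mid -35.53431086521252 1937
w2 L rail 0.03620707324192566 35.199263675991105 1638
w2 rear face dev deg 0.7731379064724225 x at 0 -106.12608183308618 y rng -28.99977512864439 28.92046056273125 1043
c R rail yaw dev deg 0.05893603161325516 y at mid -35.577440286407786 3777
c L rail 0.06124887914069151 35.126379918024654 3954
c rear face dev deg 1.6861519269861565 x at 0 -80.63623350912042 y rng -28.980506546357326 28.985047117925504 1644
e R rail yaw dev deg -0.05637249673928699 y at mid -35.757097801768474 3006
e L rail -0.038003693639800086 34.943592146642494 3342
e rear face dev deg 1.7641331685792014 x at 0 -36.80341566866736 y rng -28.992850044438974 28.910435212742804 1643
f R rail yaw dev deg -0.04158252977389203 y at mid -35.75245946501255 3158
f L rail 0.0006772648973841316 34.94600658672237 3525
f rear face dev deg 1.715426536755681 x at 0 -36.87449684386087 y rng -28.980700654296374 28.927993435868906 1437
```

View pics/w_fc.png

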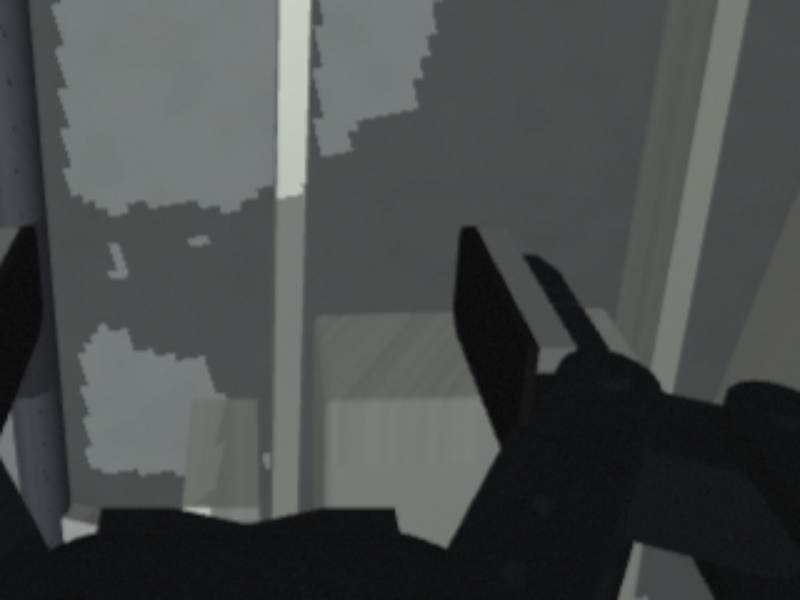

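The rails confirm it: the cell is yawed +1.7° relative to the rails, so it is on the right stop and the left side is about 1.8 mm short. Friction at the tip pinned its yaw. With the flap still held open, I'll push again while sliding the tip to the left, which swings the rear end left and squares it up.

```bash
python3 -m handwheel '[[[-0.5,-1.9,-1,0,0.12],[3.4,-2.9,-1.5,0,0.12],[7.3,-3.8,-1.5,0,0.12],[9,-3.2,-1.5,0,0.12],[10.2,-2.5,-1.5,0,0.12],[10.9,-1.6,-1.5,0,0.12],[11.2,-0.6,-1.5,0,0.12],[11.2,-0.6,-1.5,0,0.12]]]'
cat > yaw.py <<'E'
from h import *
import pickle,sys
n=sys.argv[1]
O=np.array([.6171,-.0076]);y=np.radians(-13.55);ex=np.array([np.cos(y),np.sin(y)]);ey=np.array([-ex[1],ex[0]])
s=robot.sense();i=robot.camera_info("wrist");p,d=robot.read_camera("wrist");pickle.dump((s,i,p,d),open(n+".pkl","wb"));cv2.imwrite(f"pics/w_{n}.png",p)
v=s["ee_pos"][:2]-O;print("tool in nest",v@ex,v@ey,s["ee_pos"][2],s["ft_force"].round(1))
vv,uu=np.mgrid[20:420,0:560];D=d[vv,uu].ravel();o,r=rays(i,np.c_[uu.ravel(),vv.ravel()]);P=o+r*D[:,None];v=P[:,:2]-O;N=np.c_[v@ex,v@ey,P[:,2]]*1000
F=N[(abs(N[:,1])<29)&(abs(N[:,2]-25)<9)&(abs(N[:,0]+36)<4)]
c=np.polyfit(F[:,1],F[:,0],1);res=F[:,0]-np.polyval(c,F[:,1]);F=F[abs(res)<1];c=np.polyfit(F[:,1],F[:,0],1);print("rear dev deg",-np.degrees(np.arctan(c[0])),"x0",c[1],"y",F[:,1].min(),F[:,1].max(),len(F))
B=N[(abs(N[:,0]+120)<50)&(abs(N[:,1]+85)<7)&(N[:,2]>18)&(N[:,2]<34)];B=B[(B[:,0]<-80)];print("bar top",np.percentile(B[:,2],99))
E
python3 yaw.py g
```

```text
t: 11.72
ee_pos: [0.5617, -0.0388, 0.0159]
ee_rot: [[-0.004, -0.972, 0.236], [-0.0, 0.236, 0.972], [-1.0, 0.004, -0.001]]
ft_force: [-9.7, -4.1, 9.5]
finger_gap: 0.881
tool in nest -0.04655443415920019 -0.04334054633384295 0.015900852092973417 [-9.7 -4.1  9.5]
rear dev deg 0.8770121570784687 x0 -36.39150850034507 y -28.691158612457684 28.98021921935268 1639
bar top 25.37345384266305
```

```bash
python3 -m handwheel '[[[0.7,0.8,0,0,0.12],[1.2,1.7,0,0,0.12],[1.6,2.6,0,0,0.12],[1.6,2.6,0,0,0.12]]]'
python3 yaw.py g2
```

```text
t: 12.28
ee_pos: [0.5625, -0.0369, 0.0156]
ee_rot: [[-0.006, -0.972, 0.237], [-0.001, 0.237, 0.972], [-1.0, 0.005, -0.002]]
ft_force: [-12.0, -5.7, 10.8]
finger_gap: 0.878
tool in nest -0.046192424859830154 -0.04129901937526038 0.01564221705968977 [-12.   -5.7  10.8]
rear dev deg 0.0355189652257187 x0 -36.00575394107856 y -27.13377339864878 28.97440629398336 1554
bar top 25.24022501874139
```

The cell is square now (0.04°) with its rear at x = -36.0. One firm straight push, then back off and look.

```bash
python3 -m handwheel '[[[1,-0.2,0,0,0.12],[2,-0.5,0,0,0.12],[2,-0.5,0,0,0.12],[0,0,0,0,0.12],[-2,0.5,0,0,0.12],[-5,1.2,0,0,0.12],[-9,2.2,0,0,0.12],[-13,3.2,0,0,0.12],[-13,3.2,0,0,0.12]]]'
python3 yaw.py g3; python3 look.py h
```

```text
t: 13.45
ee_pos: [0.5532, -0.0306, 0.0167]
ee_rot: [[0.002, -0.972, 0.235], [0.002, 0.235, 0.972], [-1.0, -0.001, 0.002]]
ft_force: [1.9, 4.1, 4.9]
finger_gap: 0.878
tool in nest -0.056764902788455675 -0.03734290979266889 0.016749382970867834 [1.9 4.1 4.9]
rear dev deg 0.2634893833595908 x0 -36.053189452059534 y -27.140279768750375 4.878939924782553 1631
bar top 32.507016894991274
t 13.5 tool in nest -0.05674629077508391 -0.037380764572151164 0.01674743454772555 [2.53 4.51 6.28] 0.8760091164291366
flap pts 227 zmax 66.89379753707003 angle 0.06347249580046446
lane cell top x range [-61.39568985  -5.77440399] 149
```

View pics/s_h.png

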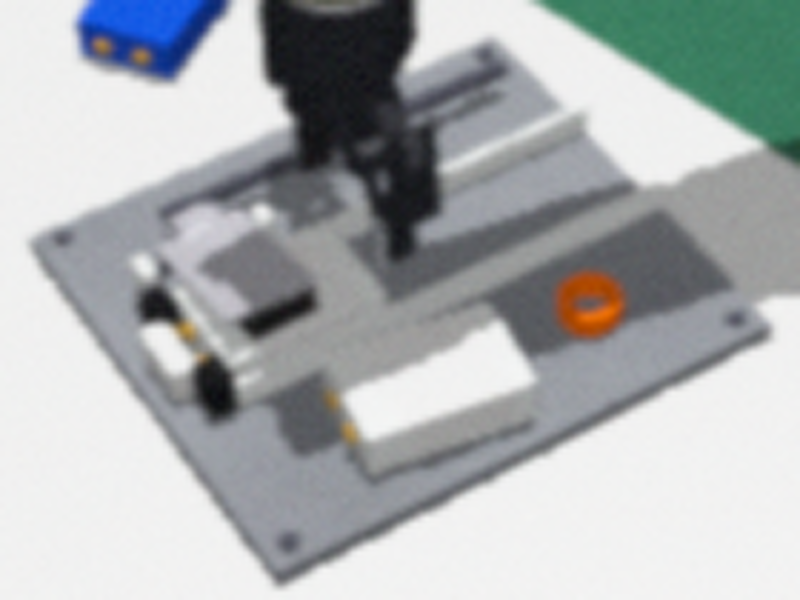

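The cell stayed home: rear at -36.05, same as under the push. When the push load came off, the tool moved left and the bar slid onto the tip's chamfer, so the flap is already nearly down on the seated cell. Letting go now, straight up.

```bash
python3 -m handwheel '[[[0,0,2,0,0.12],[0,0,5,0,0.12],[-1,0,9,0,0.12],[-3,1,15,0,0.12],[-6,1,25,0,0.12],[-15,3,45,0,0.12],[-30,7,80,0,0.12],[-50,11,120,0,0.12],[-70,15,160,0,0.12],[-90,20,200,0,0.12],[-100,22,230,0,0.12],[-100,22,230,0,0.12],[-100,22,230,0,0.12]]]'; python3 look.py k
python3 - <<'E'
import cv2
p=cv2.imread("pics/w_k.png");cv2.imwrite("pics/w_kc.png",cv2.resize(p[60:330,180:500],(710,600)))
from h import *
import pickle
O=np.array([.6171,-.0076]);y=np.radians(-13.55);ex=np.array([np.cos(y),np.sin(y)]);ey=np.array([-ex[1],ex[0]])
s,i,p,d=pickle.load(open("k.pkl","rb"))
vv,uu=np.mgrid[20:420,0:560];D=d[vv,uu].ravel();o,r=rays(i,np.c_[uu.ravel(),vv.ravel()]);P=o+r*D[:,None];v=P[:,:2]-O;N=np.c_[v@ex,v@ey,P[:,2]]*1000
F=N[(abs(N[:,1])<29)&(abs(N[:,2]-25)<9)&(abs(N[:,0]+36)<4)]
c=np.polyfit(F[:,1],F[:,0],1);print("rear dev",-np.degrees(np.arctan(c[0])),c[1],len(F))
B=N[(N[:,0]<-20)&(N[:,0]>-175)&(abs(N[:,1]+85)<7)&(N[:,2]>18)&(N[:,2]<45)];print("bar top",np.percentile(B[:,2],98))
E
```

```text
t: 15.22
ee_pos: [0.4521, -0.0103, 0.2461]
ee_rot: [[-0.0, -0.972, 0.236], [0.0, 0.236, 0.972], [-1.0, 0.0, 0.0]]
ft_force: [0.9, -0.4, -0.6]
finger_gap: 0.882
t 15.225 tool in nest -0.15978974201924312 -0.0412760099858084 0.24605952835987943 [ 0.88 -0.36 -0.58] 0.8817270206312394
flap pts 227 zmax 69.49311662715462 angle 0.07317981579696112
lane cell top x range [-36.77671016  -5.16331237] 128
rear dev 0.1267558353899857 -36.07032201748658 345
bar top 32.5753751601406
```

View pics/s_k.png

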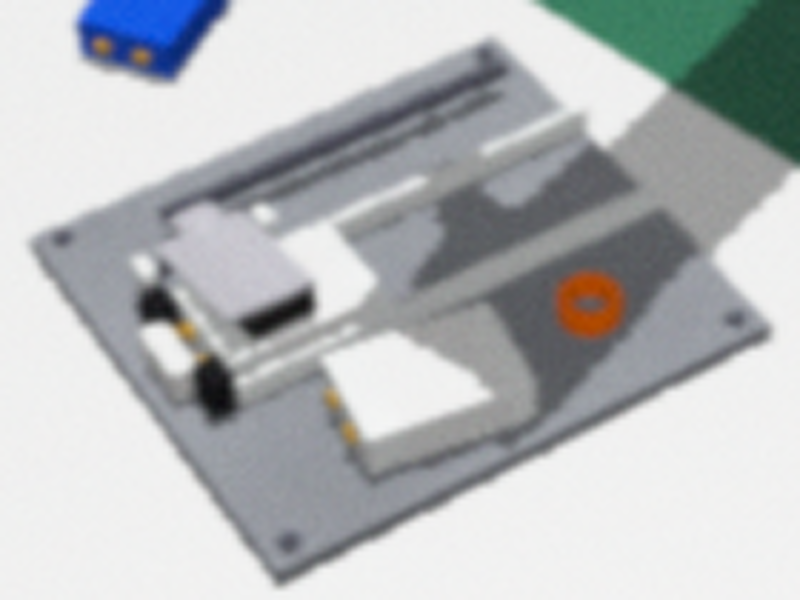

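```bash
ls pics/w_kc.png
```

```text
pics/w_kc.png
```

Run:
```python
from h import *
import pickle
O=np.array([.6171,-.0076]);y=np.radians(-13.55);ex=np.array([np.cos(y),np.sin(y)]);ey=np.array([-ex[1],ex[0]])
s,i,p,d=pickle.load(open("k.pkl","rb"))
vv,uu=np.mgrid[20:420,0:560];D=d[vv,uu].ravel();o,r=rays(i,np.c_[uu.ravel(),vv.ravel()]);P=o+r*D[:,None];v=P[:,:2]-O;N=np.c_[v@ex,v@ey,P[:,2]]*1000
for nm,m in(("rail R start",(abs(N[:,1]+35.5)<1.5)&(abs(N[:,2]-28)<1.5)&(N[:,0]<-150)),("rail L start",(abs(N[:,1]-35)<1.5)&(abs(N[:,2]-28)<1.5)&(N[:,0]<-150)),("flap front",(abs(N[:,1])<15)&(N[:,2]>50)&(N[:,0]>-15)&(N[:,0]<30)),("cell rear top",(abs(N[:,1])<20)&(abs(N[:,2]-39.5)<1)&(abs(N[:,0]+25)<18))):
    Q=N[m];print(nm,np.percentile(Q[:,0],[0,1,3]) if len(Q) else None,len(Q))
```

```text
rail R start [-201.15612543 -201.11259606 -199.96294478] 100
rail L start [-201.07966804 -200.94451898 -199.98623853] 96
flap front [-1.83958752 -1.48426362 -1.18136561] 635
cell rear top [-37.0110919  -35.82878907 -35.5298074 ] 555
```

View pics/w_kc.png

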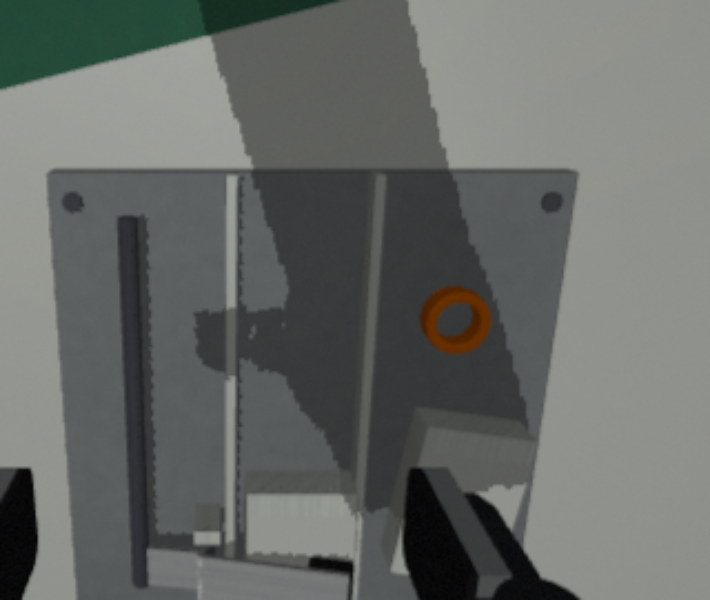

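With that bias removed (rail starts read -201 instead of -200, flap front -1.2 instead of 0), the cell sticks out about 35 mm as specified. The picture shows the flap (crop (275,580)) down on the cell (300,520), and the spare and collar untouched. Handing in.

```bash
python3 -c "
from rig import robot
print(robot.sense()['t'],robot.sign_off())"
```

```text
the job is handed in; nothing more can be done
15.325 None
```

The job is handed in: the cell is home on the end stops, the flap is down on it, and the robot is touching nothing. It took 15.3 s of the 38 s allowed. I held the bar down with the right fingertip, flap angle about 0.3 to 0.4, and pushed the cell along the lane with the left one.

**One correction:** the first firm push (24 N) left the cell turned 1.7°, with its left side about 1.8 mm short of the stop. I pushed again with the flap still open, sliding the tip to the left. That squared it to 0.04°, and I finished with one straight push.

**Last checks:**
- **Cell position:** it sticks out about 35 mm in front of the flap, as specified. The raw reading was 36.1 mm, less the roughly 1 mm bias seen at the rails and the flap edge. Its yaw is about 0.1°.
- **Flap:** the bar top rests at z = 32.6 mm, which matches a flap angle of about 0.21, resting on the loaded cell. My direct fit of the flap angle from the scene camera never agreed (0.06 to 0.21 throughout), so I relied on the bar height instead.
- **Other things:** the spare cell and collar look undisturbed in the last pictures. I did not check the rest individually, but the arm went near none of them.

**Flap came down early:** while I was backing the fingertip off the seated cell, the bar slid on the right fingertip and the flap came down, slightly before the deliberate release. The cell stayed put through this: its rear face read x = -36.0 mm before and -36.05 mm after.

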